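# Stand the rosette pillar up for the scanner

## Robot

A 7-joint arm with a two-finger parallel gripper is mounted at the origin on the work surface. World frame = base frame: x ahead of the robot, y to its left, z up, the work surface at z = 0. Lengths are in m, angles in rad, forces in N, time in s.
With the tool pointing down it reaches from about 0.425 to 0.875 m from the base axis. Payload 9.9 kg.
Tool frame: the origin (TCP) lies midway between the tips of the shut fingers; the grasp point (between the pads) lies 19 mm behind it; z points along the fingers, y is the line along which they close (so a half turn about z gives the same grasp; the last joint's range is limited). The gripper opens to 85 mm and grips with 20 to 120 N. Pads are 22 mm wide; open, the fingers measure 114 mm over their backs; the gripper's body (76 mm by 85 mm) begins 54 mm behind the grasp point. The pads swing forward as they close: fully open they stand 13 mm farther back than shut.
Start: joints at [1.036, 0.576, 0.025, 1.437, -0.015, 1.129, -0.057], TCP at [0.294, -0.608, 0.231] pointing down, gripper open.
Joint ranges: [-2.76, 2.76], [-0.34, 2.15], [-1.52, 1.57], [0.19, 2.46], [-1.09, 4.23], [0.17, 1.99], [-2.82, 2.82]. Speed limits (rad/s): [2.22, 2.22, 3.01, 3.01, 3.14, 3.14, 3.14].

## Interface

Orientations are given as a 3x3 rotation matrix whose columns are the frame's x, y, z axes.
In Python, from workcell import monitor, optics, workorder, spotter gives the robot as it stands.
- The arm moves only by the shell command python3 -m inch 'ROWS' [FORCE]. ROWS is text: rows parted by semicolons, each of 7 numbers parted by spaces: the shift along the tool's x, y, z as a fraction of full scale, then the turn, a rotation vector about the tool's x, y, z as a fraction of full scale, then the opening, from 0 (shut) to 1 (fully open). In form: x y z ax ay az hand; .... A call has 1 to 12 rows; each row shifts and turns the commanded pose from where the row before left it, along the tool's axes as they then stand; what a row does not reach is not made up. Full scale, the value 1, is 4 cm for a shift and 0.15 rad for a turn. A row lasts 1/10 s, in which the tool goes at most 50 mm and 8.59 degrees, less where a joint would pass 70% of its speed; a pose out of reach is approached as far as the arm can. A call with a number of a shift or a turn outside -1 to 1 is refused whole. A call with a gripper value outside its range is refused whole. The fingers move at their own pace and stop on an object; FORCE is the grip in N (left out, the last holds). Time passes only in rows, so rows that do not move let the fingers close. It gives the time, the measured TCP pose, the force, the opening and the grip force at its end, in the units of the state.
- monitor.observe(): the state, without advancing time (a new reading comes with each control period).
- optics.read_camera(name): name is "scene" or "top" or "wrist"; returns the picture (400x640x3 uint8, blue, green, red); there is no depth.
- optics.camera_info(name): a dict with "fx", "fy", "cx", "cy" (pixels), "origin" and "rotation" of the camera in the world. Camera axes: x right, y down, z forward; pixel columns grow to the right and rows downward; lengths in m; the calibration is good to about 2 mm. The wrist camera is an equidistant fisheye: a pixel r from the principal point sees the ray r / f radians off the axis. A picture is of the moment at which its call begins: read the wrist's pose just before it. camera_info takes no time and is no camera call; for the wrist camera it gives the pose at the moment of the call.
- workorder.sign_off(): hands the job in; it is judged then, once.
Trained networks look in the newest picture that a camera, given by its name, has taken for a name from the list of things; names that differ only in an ending like _2 or _b are one class to them, and where a whole thing is asked for, a point or a joint stands for the part that bears it (a point fixed in the world has none). Each returns a list of dicts, best first, with "conf" (0 to 1); they miss things now and then, are a little off and sometimes report something else, mostly with a low value. They report only what shows in the picture. A call takes as long as a camera call. They do not tell look-alikes from the thing itself.
- spotter.boxes_of(camera, label): "centre" ([x, y, z] in m, in the coordinates of the camera as it stood for that picture, good to about 4 mm: the middle of the surface that is visible of it).
The state is a dict: "t": time; "q": joint angles; "dq": joint speeds; "joint_efforts": joint torques, N m; "eef_pos": TCP position; "orientation": TCP orientation; "wrist_force": force on the tool from outside, world axes, zero at the start; "moment": the same for the moment, N m; "opening": opening from 0.0 (shut) to 1.0 (fully open); "grasp_force": force on a finger pad.
Only numpy, scipy, OpenCV 4.12 (cv2) and the standard library are available. Lean on these libraries where they do the work, as an engineer would, in place of code of your own. Each camera call takes 0.05 s, during which the arm holds its last target. There are 200 camera calls.

## Task

Pick up the small marble pillar that lies on the bench and stand it upright on its square foot exactly midway between the two ball targets, on the straight line joining them, with its carved rosette facing the scanner's lens. Set it down gently, not letting it drop or fall over, so that the stone does not chip, and leave the targets and everything else on the bench where they are.

Things in the scene. Friction and masses are not known exactly. Their poses are not given: they have to be found in the camera images.
- pillar: White marble pillar 150 mm long, about 0.75 kg: square foot 52 x 52 x 22 mm, round shaft 52 mm in diameter up to its flat top. Origin: centre of the foot's underside; z runs from foot to top; y points out of the side with the rosette, a round boss 36 mm across, 5 to 7 mm proud, centred 68 mm from the underside. It starts lying, rosette up, top towards the robot's right (-y).
- target_left: Left ball target: a 38 mm matt white ball on a thin stem over a dark square steel foot 50 x 50 x 14 mm, 82 mm tall in all, loose, 0.6 kg. Origin: centre of the foot's underside, z up. The other target stands 280 mm away along its -y axis.
- target_right: Right ball target, the same as the left one. Origin: centre of the foot's underside, z up. It is 280 mm from the left one.
- scanner: Grey scanner head, 150 mm wide, 55 mm deep, on a short neck and a dark steel base, 112 mm tall, fixed to the bench beyond the targets. Origin: centre of the base's underside; its front looks along its -x axis, towards the gap between the targets.
- lens (a point): Centre of the glass of the scanner's lens, a black ring 42 mm across in the middle of its front, 77 mm above the bench.
- hammer: Bystander: mason's club hammer lying on the bench, dark steel head 42 x 100 x 42 mm, wooden handle 155 mm long. Origin: under the middle of the head; handle along its -x axis, head along y.
- chisel: Bystander: steel chisel lying flat, 175 mm long, 14 mm thick. Origin: under the middle of its shank, x along it to the blade.
- offcut: Bystander: grey stone offcut, 100 x 140 x 45 mm. Origin: centre of its underside.
Not all that is in view belongs to the job. Of the things that look like the scanner, take the one that is nearest to the robot's base at the start.

How it is judged:
At the end, for the whole second after the job is handed in: The pillar stands still and upright (within 3 degrees) on its foot on the bench, its centre within 10 mm along and 10 mm across of the midpoint of the line between the two targets, and its rosette side points at the lens, passing it by no more than 30 mm to either side (about 8 degrees) (angle between pillar's own z axis and vertical below 0.05 rad and height (world z) of pillar below 0.005 m and x of pillar in the frame of target_left between -0.01 and 0.01 m and y of pillar in the frame of target_left between -0.15 and -0.13 m and y of lens in the frame of pillar above 0.1 m and x of lens in the frame of pillar between -0.03 and 0.03 m and linear speed of pillar below 0.01 m/s and angular speed of pillar below 0.05 rad/s); the robot touches nothing.
It fails at once if the pillar is dropped, toppled or knocked over: it moves faster than 0.2 m/s while the fingers do not hold it (contact force between pillar and the fingers below 0.2 N and linear speed of pillar above 0.2 m/s).
It fails at once if a ball target is shifted by more than 6 mm (distance of any of target_left, target_right from where it was at the start of the episode above 0.006 m).
It fails at once if the hammer, chisel or offcut is shifted by more than 15 mm (distance of any of hammer, chisel, offcut from where it was at the start of the episode above 0.015 m).
It also fails if it takes over 61 s, if anything falls off the work surface, if the arm or the gripper's body presses on something with over 40 N, if the wrist force passes 120 N, or if a joint passes its speed limit or range.

## Working session

There is one attempt and no reset: what is moved stays moved. The work goes in short steps, Python scripts to look and compute and a shell command to move; the robot and the scene stay as the last step left them, time stands still between calls to the robot, and variables do not carry over. Pictures are saved under pics/ and viewed, at most 10 in all, crops included, and the job is handed in when it is done.

```bash
ls; mkdir -p pics; cat > h.py <<'E'
import numpy as np, cv2
from workcell import monitor, optics, workorder, spotter
def spot(cam, labels):
    ci=optics.camera_info(cam); R=np.array(ci["rotation"]); o=np.array(ci["origin"])
    for l in labels:
        for d in spotter.boxes_of(cam,l)[:4]:
            c=np.array(d["centre"]); print(cam,l,round(d["conf"],2),np.round(R@c+o,4), 'px',np.round([ci["fx"]*c[0]/c[2]+ci["cx"],ci["fy"]*c[1]/c[2]+ci["cy"]]))
E
python3 - <<'E'
from h import *
s=monitor.observe(); print(s["t"],s["eef_pos"],np.round(s["orientation"],3))
for c in("scene","top","wrist"):
    im=optics.read_camera(c); cv2.imwrite(f"pics/{c}0.png",im)
    ci=optics.camera_info(c); print(c,{k:np.round(v,3).tolist() for k,v in ci.items()})
    spot(c,["pillar","target_left","scanner","lens","hammer","chisel","offcut"] if c!="wrist" else ["pillar"])
E
```

```text
pics
0.0 [ 0.29392298 -0.607147    0.23044867] [[ 0.9    0.436 -0.001]
 [ 0.436 -0.9    0.001]
 [-0.    -0.002 -1.   ]]
scene {'fx': 391.202, 'fy': 391.202, 'cx': 324.362, 'cy': 197.9, 'origin': [1.096, -0.497, 0.799], 'rotation': [[0.741, 0.464, -0.485], [0.671, -0.498, 0.549], [0.013, -0.732, -0.681]]}
scene pillar 0.84 [ 0.4388 -0.2509  0.0446] px [190. 248.]
scene target_left 0.53 [0.4881 0.2411 0.0146] px [335. 174.]
scene scanner 0.91 [0.7255 0.1392 0.0797] px [379. 212.]
scene scanner 0.82 [ 0.8479 -0.0105  0.091 ] px [385. 270.]
scene lens 0.9 [0.7284 0.1413 0.0815] px [381. 212.]
scene lens 0.82 [ 0.8463 -0.0092  0.095 ] px [384. 268.]
scene hammer 0.61 [0.3597 0.3793 0.0283] px [334. 136.]
scene chisel 0.74 [0.5783 0.4414 0.012 ] px [395. 158.]
scene offcut 0.98 [ 0.7565 -0.2322  0.0436] px [285. 323.]
top {'fx': 500.69, 'fy': 500.69, 'cx': 312.094, 'cy': 198.213, 'origin': [0.4, 0.101, 1.499], 'rotation': [[-0.007, -0.99, 0.139], [-1.0, 0.009, 0.012], [-0.013, -0.138, -0.99]]}
top pillar 0.61 [ 0.4262 -0.2464  0.0506] px [440. 258.]
top target_left 0.79 [0.4823 0.245  0.0216] px [269. 240.]
top scanner 0.92 [0.8146 0.0151 0.1102] px [347. 122.]
top scanner 0.85 [0.6924 0.1653 0.1109] px [295. 164.]
top lens 0.82 [0.7001 0.162  0.1117] px [296. 161.]
top lens 0.78 [0.8148 0.0134 0.1097] px [348. 122.]
top hammer 0.91 [0.3442 0.3786 0.0397] px [222. 289.]
top chisel 0.73 [0.5861 0.445  0.0118] px [203. 206.]
top chisel 0.73 [ 0.5134 -0.0208  0.0175] px [359. 229.]
top offcut 0.66 [ 0.7453 -0.2214  0.0458] px [426. 150.]
wrist {'fx': 309.707, 'fy': 309.707, 'cx': 323.731, 'cy': 198.721, 'origin': [0.356, -0.576, 0.374], 'rotation': [[0.435, -0.867, -0.244], [-0.9, -0.419, -0.118], [0.0, 0.271, -0.963]]}
wrist pillar 0.96 [ 0.3955 -0.3187  0.0314] px [ 94. -53.]
```

View pics/top0.png

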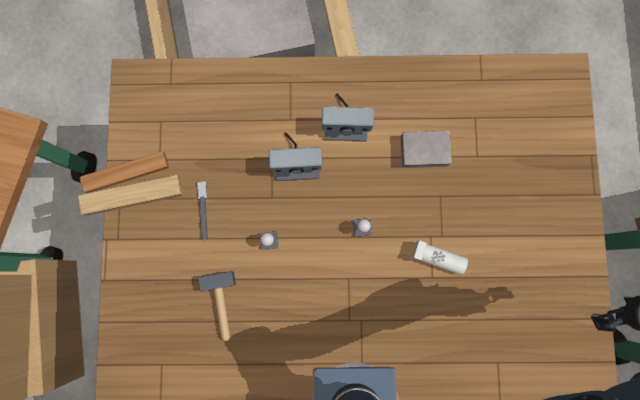

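View pics/scene0.png

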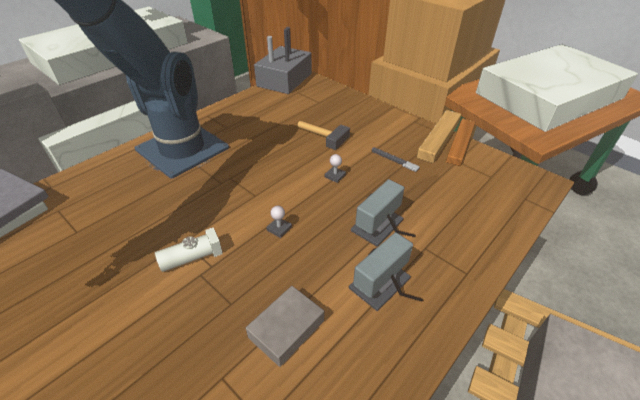

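The top view shows the pillar with its foot at about (420,250) and its top at (466,266). The balls are at (268,240) and (364,226). The scanners are at (296,160), which is nearer the base, and (347,122), the decoy. The scene view shows the same layout, with the scanners seen from behind. Next I'll fit the pillar silhouette and the balls from both cameras.

```bash
cat >> h.py <<'E'
from scipy.optimize import least_squares
def proj(ci,P):
    C=(np.atleast_2d(P)-ci["origin"])@np.array(ci["rotation"])
    return np.c_[ci["fx"]*C[:,0]/C[:,2]+ci["cx"],ci["fy"]*C[:,1]/C[:,2]+ci["cy"]]
def blob(im,c,thr=150,win=45):
    m=((im.min(2)>thr)*255).astype(np.uint8); k=np.zeros_like(m); x,y=map(int,c)
    k[y-win:y+win,x-win:x+win]=m[y-win:y+win,x-win:x+win]
    cs=cv2.findContours(k,0,cv2.CHAIN_APPROX_NONE)[0]
    return max(cs,key=cv2.contourArea)[:,0].astype(float)
def tri(cis,pts):
    A=[];b=[]
    for ci,p in zip(cis,pts):
        R=np.array(ci["rotation"]);d=R@[(p[0]-ci["cx"])/ci["fx"],(p[1]-ci["cy"])/ci["fy"],1];d/=np.linalg.norm(d)
        M=np.eye(3)-np.outer(d,d);A.append(M);b.append(M@ci["origin"])
    return np.linalg.lstsq(np.vstack(A),np.hstack(b),rcond=None)[0]
t=np.linspace(0,2*np.pi,48,endpoint=False)
MODEL=np.vstack([[[x,y,z] for x in(-.026,.026) for y in(-.026,.026) for z in(0,.022)],np.c_[.026*np.cos(t),.026*np.sin(t),0*t+.15],np.c_[.018*np.cos(t),0*t+.032,.068+.018*np.sin(t)]])
E
python3 - <<'E'
from h import *
cis=[optics.camera_info(c) for c in("top","scene")]; ims=[cv2.imread(f"pics/{c}0.png") for c in("top","scene")]
for n,p,q in(("L",(268,240),(335,160)),("R",(364,226),(278,213))):
    bs=[blob(im,c,130,12) for im,c in zip(ims,(p,q))]
    cc=[cv2.minEnclosingCircle(b.astype(np.float32)) for b in bs]
    print(n,cc,tri(cis,[c[0] for c in cc]))
bl=[blob(ims[0],(442,258),130),blob(ims[1],(190,250),130,42)]
for b in bl: print(b.min(0),b.max(0))
D=np.c_[np.cos(t),np.sin(t)]
S=[(b@D.T).max(0) for b in bl]
def pts(v):
    h=np.array([np.cos(v[3]),np.sin(v[3]),0]);y=np.array([0,0,1]);x=np.cross(y,h)
    return MODEL@np.array([x,y,h])+v[:3]
f=lambda v,ks=(0,1):np.hstack([(proj(cis[k],pts(v))@D.T).max(0)-S[k] for k in ks])
for ks in((0,1),(0,),(1,)):
    if len(ks)==2: r=least_squares(f,[.45,-.2,.026,-1.9],loss="soft_l1");print(r.x,np.abs(f(r.x)).mean(),np.abs(f(r.x)).max())
    else:
        g=lambda w:f([w[0],w[1],.026,w[2]],ks); r=least_squares(g,[.45,-.2,-1.9],loss="soft_l1");print(ks,r.x,np.abs(r.fun).mean())
E
```

```text
L [((267.21429443359375, 239.07142639160156), 6.328682899475098), ((335.0, 159.5), 5.590270042419434)] [0.4824854  0.24565692 0.06587181]
R [((364.44000244140625, 225.25999450683594), 6.285092353820801), ((276.28570556640625, 212.0), 6.5854926109313965)] [ 0.51965689 -0.03309476  0.06685242]
[414. 240.] [467. 273.]
[155. 228.] [221. 269.]
[ 0.45482445 -0.18270096  0.02818458 -1.93594438] 1.302675165918383 2.9709639276870803
(0,) [ 0.4568171  -0.18443653 -1.94176754] 1.3502176584393892
(1,) [ 0.44987862 -0.1809912  -1.93474725] 1.0801224926438067
```

```bash
cat >> h.py <<'E'
from scipy.spatial.transform import Rotation as Ro
def plan(R,p,first="turn"):
    s=monitor.observe();R0=np.array(s["orientation"]);p0=np.array(s["eef_pos"])
    w=Ro.from_matrix(R0.T@R).as_rotvec()/.15; d=np.array(p)-p0
    print("turn units",np.round(w,2),"| shift units after turn",np.round(R.T@d/.04,2),"before",np.round(R0.T@d/.04,2),"| d",np.round(d,4))
def state():
    s=monitor.observe();print(round(s["t"],2),np.round(s["q"],2),np.round(s["eef_pos"],4),s["opening"],s["grasp_force"],np.round(s["wrist_force"],1));return s
def grasp(a,foot,yaw,g,dz,back=0):
    h=np.array([np.cos(yaw),np.sin(yaw),0]);u=np.array([0,0,1.])
    z=-h*np.sin(a)-u*np.cos(a);x=u*np.sin(a)-h*np.cos(a);R=np.c_[x,np.cross(z,x),z]
    return R,np.r_[foot,.026+dz]+g*h+(.019-back)*z
FOOT=[.455,-.183];YAW=-1.937
E
python3 - <<'E'
from h import *
R,p=grasp(.8,FOOT,YAW,.116,.004,.12);print(p);plan(R,p)
print(grasp(.8,FOOT,YAW,.116,.004)[1])
E
```

```text
[ 0.38752    -0.3589573   0.10036738]
turn units [ 2.01  5.07 -4.75] | shift units after turn [ 2.28 -0.04  7.04] before [ 4.81 -4.58  3.27] | d [ 0.0934  0.2486 -0.1309]
[ 0.41834394 -0.27858242  0.01676257]
```

```bash
python3 -m inch '0 0 0 .25 .63 -.59 1; 0 0 0 .25 .63 -.59 1; 0 0 0 .25 .63 -.59 1; 0 0 0 .25 .63 -.59 1; 0 0 0 .25 .63 -.59 1; 0 0 0 .25 .63 -.59 1; 0 0 0 .25 .63 -.59 1; 0 0 0 .25 .63 -.59 1; .28 0 0.4 0 0 0 1; .28 0 .4 0 0 0 1; 0 0 0 0 0 0 1; 0 0 0 0 0 0 1' 100
python3 - <<'E'
from h import *
state();R,p=grasp(.8,FOOT,YAW,.116,.004,.12);plan(R,p)
E
```

```text
t: 2.1
eef_pos: [0.3079, -0.5718, 0.2251]
orientation: [[0.255, 0.932, 0.256], [0.652, -0.362, 0.666], [0.714, -0.003, -0.7]]
wrist_force: [0.3, -0.3, 0.6]
opening: 0.997
grasp_force: 0.0
2.1 [ 1.39  0.95 -0.35  0.98 -0.29  1.8   0.74] [ 0.3079 -0.5718  0.2251] 0.9967625241380004 0.0 [ 0.3 -0.3  0.6]
turn units [ 0.01  0.03 -0.03] | shift units after turn [ 1.72 -0.05  6.25] before [ 1.75 -0.06  6.24] | d [ 0.0796  0.2128 -0.1248]
```

```bash
python3 -m inch '.22 0 .78 0 0 0 1; .22 0 .78 0 0 0 1; .22 0 .78 0 0 0 1; .22 0 .78 0 0 0 1; .22 0 .78 0 0 0 1; .22 0 .78 0 0 0 1; .22 0 .78 0 0 0 1; .22 0 .78 0 0 0 1; 0 0 0 0 0 0 1; 0 0 0 0 0 0 1'
python3 - <<'E'
from h import *
state();R,p=grasp(.8,FOOT,YAW,.116,.004,0);plan(R,p)
im=optics.read_camera("wrist");cv2.imwrite("pics/w1.png",im);ci=optics.camera_info("wrist")
np.save("w1.npy",[*ci["origin"],*np.ravel(ci["rotation"])])
spot("wrist",["pillar","target_left","scanner","lens"])
E
```

```text
t: 3.1
eef_pos: [0.3901, -0.3603, 0.1006]
orientation: [[0.255, 0.932, 0.257], [0.653, -0.362, 0.666], [0.713, -0.002, -0.701]]
wrist_force: [-0.3, -1.2, 0.4]
opening: 0.999
grasp_force: 0.0
3.1 [ 1.28  0.85 -0.42  1.65 -0.37  1.17  0.79] [ 0.3901 -0.3603  0.1006] 0.9992412789388374 0.0 [-0.3 -1.2  0.4]
turn units [ 0.01  0.04 -0.03] | shift units after turn [ 0.   -0.07  3.01] before [ 0.02 -0.08  3.01] | d [ 0.0282  0.0817 -0.0838]
wrist pillar 0.66 [ 0.4199 -0.28    0.0478] px [322. 173.]
wrist scanner 0.98 [ 0.815  -0.0282  0.0162] px [510. -26.]
wrist lens 0.77 [ 0.8133 -0.0263  0.0112] px [506. -23.]
wrist lens 0.53 [ 0.5157 -0.0481  0.0122] px [327.  27.]
```

View pics/w1.png

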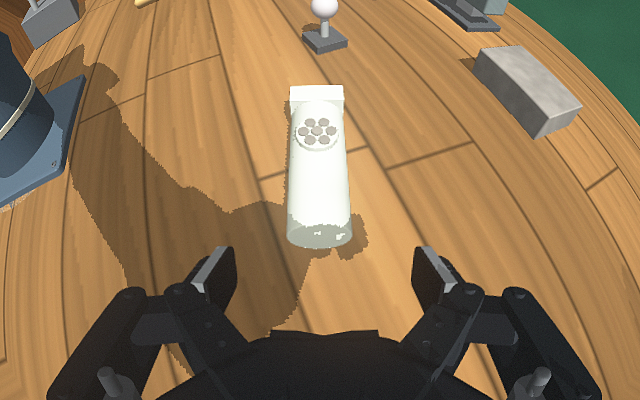

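The wrist view shows the pillar centred between the open fingers: rosette at (318,131), foot at (317,95), top end at (320,235). I'll refine its pose with the fisheye model.

```bash
cat >> h.py <<'E'
def fproj(ci,P):
    C=(np.atleast_2d(P)-ci["origin"])@np.array(ci["rotation"]);r=np.hypot(C[:,0],C[:,1]);th=np.arctan2(r,C[:,2])
    return np.c_[ci["fx"]*th*C[:,0]/r+ci["cx"],ci["fy"]*th*C[:,1]/r+ci["cy"]]
def fray(ci,p):
    v=np.array([(p[0]-ci["cx"])/ci["fx"],(p[1]-ci["cy"])/ci["fy"]]);th=np.linalg.norm(v)
    return np.array(ci["rotation"])@np.r_[v/th*np.sin(th),np.cos(th)]
E
python3 - <<'E'
from h import *
ci=optics.camera_info("wrist");b=blob(cv2.imread("pics/w1.png"),(319,165),160,75)
print(b.min(0),b.max(0))
# sides only: match left/right edges and foot end
D=np.c_[np.cos(t),np.sin(t)];k=np.abs(D[:,1])<.3;k|=D[:,1]<-.5;D=D[k]
S=(b@D.T).max(0)
def f(v):
    h=np.array([np.cos(v[2]),np.sin(v[2]),0]);y=np.array([0,0,1]);x=np.cross(y,h)
    return (fproj(ci,MODEL@np.array([x,y,h])+[v[0],v[1],.026])@D.T).max(0)-S
r=least_squares(f,[.455,-.183,-1.937],loss="soft_l1");print(r.x,np.abs(f(r.x)).mean(),np.abs(f(r.x)).max())
R,p=grasp(.8,r.x[:2],r.x[2],.116,.004);plan(R,p)
E
```

```text
[287.  90.] [351. 239.]
[ 0.44814803 -0.18828683 -1.91923856] 1.1258594636330204 5.877125832461587
turn units [ 0.1   0.04 -0.12] | shift units after turn [-0.12 -0.1   2.89] before [-0.1  -0.15  2.89] | d [ 0.0233  0.0763 -0.0838]
```

```bash
python3 -m inch '-.02 -.03 .6 .05 .04 -.07 1; -.02 -.03 .6 0 0 0 1; -.01 -.02 .6 0 0 0 1; 0 0 .6 0 0 0 1; 0 0 .5 0 0 0 1; 0 0 0 0 0 0 1; 0 0 0 0 0 0 1; 0 0 0 0 0 0 1'
python3 - <<'E'
from h import *
state();R,p=grasp(.8,FOOT,YAW,.116,.004,0);plan(R,p)
cv2.imwrite("pics/w2.png",optics.read_camera("wrist"))
E
```

```text
t: 4.15
eef_pos: [0.4159, -0.2834, 0.0187]
orientation: [[0.244, 0.936, 0.253], [0.653, -0.351, 0.671], [0.717, 0.001, -0.697]]
wrist_force: [0.1, -0.3, -0.3]
opening: 0.995
grasp_force: 0.0
4.15 [ 1.22  0.94 -0.46  1.82 -0.41  0.9   0.83] [ 0.4159 -0.2834  0.0187] 0.9947829323994652 0.0 [ 0.1 -0.3 -0.3]
turn units [-0.03  0.    0.04] | shift units after turn [0.06 0.01 0.13] before [0.06 0.01 0.13] | d [ 0.0024  0.0048 -0.0019]
```

View pics/w2.png

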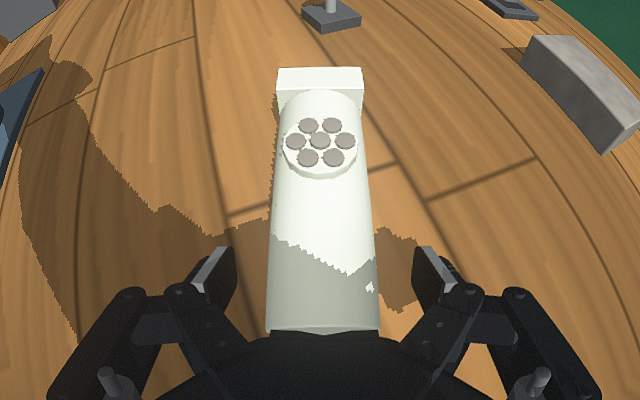

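The pillar is centred between the pads (edges at u of about 268 and 378 beside the fingers), so I'm closing the gripper.

```bash
python3 -m inch '0 0 0 0 0 0 .4; 0 0 0 0 0 0 .4; 0 0 0 0 0 0 .4; 0 0 0 0 0 0 .4; 0 0 0 0 0 0 .4; 0 0 0 0 0 0 .4; 0 0 0 0 0 0 .4; 0 0 0 0 0 0 .4; 0 0 0 0 0 0 .4; 0 0 0 0 0 0 .4' 110
```

```text
t: 5.2
eef_pos: [0.4157, -0.2823, 0.0189]
orientation: [[0.244, 0.937, 0.252], [0.652, -0.35, 0.672], [0.718, 0.0, -0.696]]
wrist_force: [-3.5, -3.8, 8.3]
opening: 0.578
grasp_force: 112.3
```

```bash
python3 -m inch '.09 0 -.09 0 0 0 .4; .18 0 -.17 0 0 0 .4; .36 0 -.35 0 0 0 .4; .36 0 -.35 0 0 0 .4; .36 0 -.35 0 0 0 .4; .36 0 -.35 0 0 0 .4; .36 0 -.35 0 0 0 .4; .36 0 -.35 0 0 0 .4; .36 0 -.35 0 0 0 .4; .18 0 -.17 0 0 0 .4; 0 0 0 0 0 0 .4; 0 0 0 0 0 0 .4'
python3 - <<'E'
from h import *
state();cv2.imwrite("pics/w3.png",optics.read_camera("wrist"))
E
```

```text
t: 6.4
eef_pos: [0.4155, -0.2818, 0.183]
orientation: [[0.244, 0.937, 0.251], [0.652, -0.35, 0.673], [0.718, -0.001, -0.696]]
wrist_force: [-0.8, 0.0, -7.1]
opening: 0.574
grasp_force: 114.2
6.4 [ 1.23  0.69 -0.48  1.76 -0.45  1.17  0.71] [ 0.4155 -0.2818  0.183 ] 0.573643259272484 114.18870091438293 [-0.8  0.  -7.1]
```

View pics/w3.png

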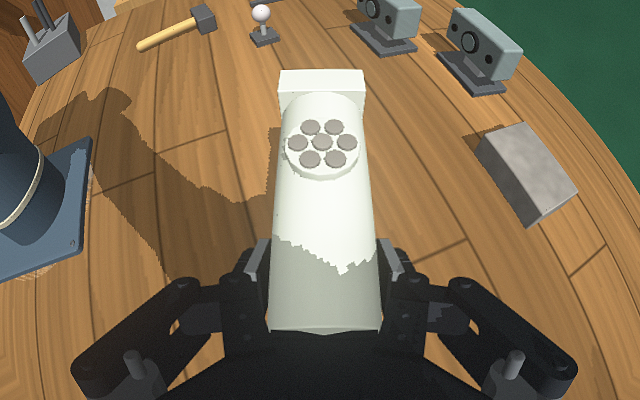

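The grip holds with no slip: the rosette is at (322,142), unchanged. Both scanners now show, the near one with its lens at about (371,10) and the decoy with its lens at about (463,42). Next I'll locate the lens and compute the final pose.

```bash
cat >> h.py <<'E'
MID=np.array([(.4825+.5197)/2,(.2457-.0331)/2,0])
H0=np.array([np.cos(-1.929),np.sin(-1.929),0])
RP0=np.c_[np.cross([0,0,1.],H0),[0,0,1.],H0]
RT0=np.array([[.244,.937,.252],[.652,-.350,.672],[.718,0,-.696]]);T0=np.array([.4157,-.2823,.0189])
S0=np.mean([(T0-[*f,0])[:2]@H0[:2] for f in([.455,-.183],[.448,-.188])])
F0=np.r_[T0[:2]-S0*H0[:2],.026]
OFF=RP0.T@(T0-F0)   # tcp in pillar frame
RPT=RP0.T@RT0       # tool in pillar frame
def final(lens,height,mid=MID):
    d=np.r_[lens[:2]-mid[:2],0];d/=np.linalg.norm(d);z=np.array([0,0,1.])
    Rp=np.c_[np.cross(d,z),d,z];return Ro.from_matrix(Rp@RPT).as_matrix(),mid+[0,0,height]+Rp@OFF
def pillar():
    s=monitor.observe();R=np.array(s["orientation"]);Rp=R@RPT.T
    return Rp,np.array(s["eef_pos"])-Rp@OFF
E
python3 - <<'E'
from h import *
print("OFF",OFF,S0)
ci=optics.camera_info("wrist")
for p in((371,10),(463,42)):
    d=fray(ci,p);o=np.array(ci["origin"]);print("px ray z=.077",o+d*(.077-o[2])/d[2])
R=np.array(ci["rotation"])
for l in("lens","scanner"):
  for d in spotter.boxes_of("wrist",l): print(l,d["conf"],R@np.array(d["centre"])+ci["origin"])
for x in((.6641,.1578),): 
    RR,p=final(np.r_[x,0],.13);print(p,RR);plan(RR,p)
im=cv2.imread("pics/w3.png")[0:90,330:530];cv2.imwrite("pics/w3c.png",cv2.resize(im,None,fx=4,fy=4))
E
```

```text
OFF [-6.93889390e-18 -7.10000000e-03  1.03207132e-01] 0.10320713245571497
px ray z=.077 [0.67223107 0.15611568 0.077     ]
px ray z=.077 [0.78358794 0.0163923  0.077     ]
lens 0.78 [ 0.80333967 -0.00478352  0.07296707]
lens 0.75 [0.68603185 0.11806951 0.05711686]
scanner 0.89 [ 0.80608631 -0.00571814  0.0730167 ]
scanner 0.72 [0.69236327 0.11587194 0.05743909]
[0.49432988 0.10416097 0.23320713] [[ 6.84465975e-01  3.01431500e-01 -6.63811254e-01]
 [ 2.16559058e-01 -9.53487805e-01 -2.09673987e-01]
 [-6.96138279e-01 -2.39629658e-04 -7.17907681e-01]]
turn units [-0.12 -9.68  6.67] | shift units after turn [ 2.56 -8.6  -4.24] before [ 7.67 -1.53  6.11] | d [0.0788 0.3858 0.0505]
```

View pics/w3c.png

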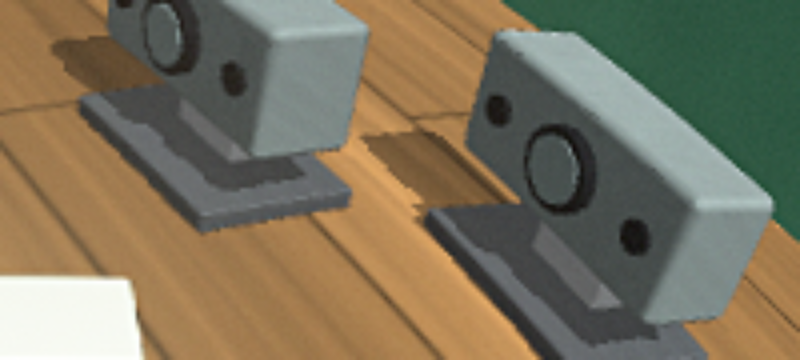

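The crop puts the near scanner's lens at full-image (372,9), which gives about (0.672,0.158) and agrees with the top view. I'll lift and turn the pillar upright.

```bash
python3 -m inch '.3 0 -.29 0 0 0 .4; .3 0 -.29 0 0 0 .4; .3 0 -.29 0 0 0 .4; 0 0 0 -.01 -.4 .3 .4; 0 0 0 -.01 -.6 .42 .4; 0 0 0 -.01 -.6 .42 .4; 0 0 0 -.01 -.6 .42 .4; 0 0 0 -.01 -.6 .42 .4; 0 0 0 -.01 -.6 .42 .4; 0 0 0 -.01 -.6 .42 .4; 0 0 0 -.01 -.6 .42 .4; 0 0 0 0 0 0 .4'
python3 - <<'E'
from h import *
state();RR,p=final(np.array([.671,.158,0]),.13);plan(RR,p);print(pillar())
E
```

```text
t: 7.75
eef_pos: [0.4179, -0.278, 0.2334]
orientation: [[0.717, 0.69, -0.095], [0.695, -0.698, 0.175], [0.054, -0.192, -0.98]]
wrist_force: [0.2, 1.6, -6.5]
opening: 0.578
grasp_force: 114.3
7.75 [ 0.69  0.42 -0.19  1.73 -0.03  1.16 -0.27] [ 0.4179 -0.278   0.2334] 0.5776898606875362 114.31882739067078 [ 0.2  1.6 -6.5]
turn units [-0.06 -5.06  3.54] | shift units after turn [ 3.31 -8.58 -3.21] before [ 8.01 -5.35  1.5 ] | d [ 7.640e-02  3.822e-01 -2.000e-04]
(array([[ 0.69033547,  0.5814055 , -0.43130393],
       [-0.69776373,  0.37684308, -0.60888678],
       [-0.19243536,  0.72103879,  0.66555403]]), array([ 0.46653354, -0.2124738 ,  0.16981588]))
```

```bash
python3 -m inch '0 0 0 0 -.5 .35 .4; 0 0 0 -.01 -.6 .42 .4; 0 0 0 -.01 -.6 .42 .4; 0 0 0 -.01 -.6 .42 .4; 0 0 0 -.01 -.6 .42 .4; 0 0 0 -.01 -.6 .42 .4; 0 0 0 -.01 -.6 .42 .4; 0 0 0 -.01 -.6 .42 .4; 0 0 0 0 -.3 .2 .4; 0 0 0 0 0 0 .4; 0 0 0 0 0 0 .4'
python3 - <<'E'
from h import *
state();RR,p=final(np.array([.671,.158,0]),.13);plan(RR,p);print(pillar())
E
```

```text
t: 8.85
eef_pos: [0.4155, -0.2818, 0.2327]
orientation: [[0.693, 0.292, -0.659], [0.216, -0.956, -0.196], [-0.687, -0.007, -0.726]]
wrist_force: [-1.1, 0.3, -6.1]
opening: 0.575
grasp_force: 115.0
8.85 [ 0.2   0.68  0.07  1.52  0.33  1.61 -1.1 ] [ 0.4155 -0.2818  0.2327] 0.5750732709000471 115.01022219657898 [-1.1  0.3 -6.1]
turn units [-0.03 -0.08  0.03] | shift units after turn [ 3.36 -8.66 -3.28] before [ 3.44 -8.66 -3.2 ] | d [0.0788 0.3861 0.0005]
(array([[ 0.29154721,  0.95640503, -0.00992857],
       [-0.95677758,  0.29170148, -0.00907146],
       [-0.00674766,  0.0118176 ,  0.99977371]]), array([ 0.42328078, -0.27883964,  0.12960321]))
```

```bash
python3 -m inch '.14 -.36 -.13 0 -.08 0 .4; .3 -.76 -.28 0 0 0 .4; .3 -.76 -.28 0 0 0 .4; .3 -.76 -.28 0 0 0 .4; .3 -.76 -.28 0 0 0 .4; .3 -.76 -.28 0 0 0 .4; .3 -.76 -.28 0 0 0 .4; .3 -.76 -.28 0 0 0 .4; .3 -.76 -.28 0 0 0 .4; .3 -.76 -.28 0 0 0 .4; .3 -.76 -.28 0 0 0 .4; .24 -.7 -.27 0 0 0 .4'
python3 -m inch '0 0 0 0 0 0 .4; 0 0 0 0 0 0 .4'
python3 - <<'E'
from h import *
state();RR,p=final(np.array([.671,.158,0]),.13);plan(RR,p);print(pillar())
for c in("scene","top"):cv2.imwrite(f"pics/{c}1.png",optics.read_camera(c))
spot("scene",["pillar"]);spot("top",["pillar"])
E
```

```text
t: 10.05
eef_pos: [0.4929, 0.1055, 0.2326]
orientation: [[0.686, 0.292, -0.666], [0.213, -0.956, -0.2], [-0.696, -0.005, -0.718]]
wrist_force: [-0.3, -0.0, -6.7]
opening: 0.578
grasp_force: 115.1
t: 10.25
eef_pos: [0.4928, 0.1043, 0.2324]
orientation: [[0.686, 0.293, -0.666], [0.213, -0.956, -0.202], [-0.696, -0.004, -0.718]]
wrist_force: [0.5, -1.0, -6.6]
opening: 0.576
grasp_force: 115.7
10.25 [-0.29  0.78 -0.03  1.31  0.01  1.83 -1.59] [0.4928 0.1043 0.2324] 0.5762004063975217 115.6698739528656 [ 0.5 -1.  -6.6]
turn units [-0.01  0.    0.03] | shift units after turn [ 0.01  0.01 -0.04] before [ 0.01  0.01 -0.04] | d [ 0.0015 -0.0001  0.0008]
(array([[ 2.93077816e-01,  9.55981589e-01,  7.10095411e-04],
       [-9.56325653e-01,  2.93324349e-01, -2.86556751e-03],
       [-3.91049364e-03, -1.65290011e-04,  9.99859806e-01]]), array([0.49950115, 0.10669228, 0.12916427]))
scene pillar 0.62 [0.5142 0.0915 0.1969] px [307. 151.]
```

View pics/scene1.png

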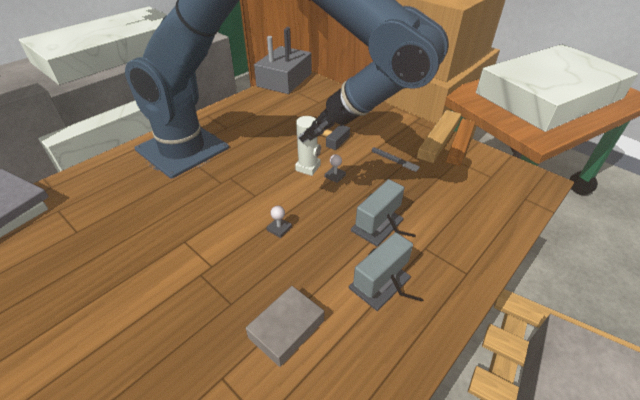

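The pillar hangs upright at (308,150), with its foot clear of the bench and the targets undisturbed. Lowering now.

```bash
python3 -m inch '.25 0 .26 0 0 0 .4; .25 0 .26 0 0 0 .4; .25 0 .26 0 0 0 .4; .25 0 .26 0 0 0 .4; .25 0 .26 0 0 0 .4; .25 0 .26 0 0 0 .4; .25 0 .26 0 0 0 .4; .25 0 .26 0 0 0 .4; 0 0 0 0 0 0 .4; 0 0 0 0 0 0 .4'
python3 - <<'E'
from h import *
state();RR,p=final(np.array([.671,.158,0]),.0);plan(RR,p);print(pillar()[1])
ims=[]
cis=[optics.camera_info(c) for c in("top","scene")]
for c in("top","scene"):im=optics.read_camera(c);cv2.imwrite(f"pics/{c}2.png",im);ims.append(im)
out=[cv2.resize(ims[0][170:290,230:410],None,fx=4,fy=4),cv2.resize(ims[1][110:260,240:420],None,fx=4,fy=4)]
cv2.imwrite("pics/t2.png",out[0]);cv2.imwrite("pics/s2.png",out[1])
P=pillar();M=MODEL@P[0].T+P[1]
print("predicted scene bbox",proj(cis[1],M).min(0),proj(cis[1],M).max(0),"foot corners",proj(cis[1],M[[0,2,4,6]]).round(1).tolist())
E
```

```text
t: 11.45
eef_pos: [0.4921, 0.1039, 0.1165]
orientation: [[0.685, 0.292, -0.668], [0.211, -0.956, -0.202], [-0.698, -0.002, -0.716]]
wrist_force: [0.9, 1.2, -5.9]
opening: 0.571
grasp_force: 115.7
11.45 [-0.28  0.9  -0.03  1.39  0.01  1.62 -1.59] [0.4921 0.1039 0.1165] 0.5711887407435852 115.6572675704956 [ 0.9  1.2 -5.9]
turn units [-0.01  0.01  0.01] | shift units after turn [0.27 0.01 0.2 ] before [0.27 0.01 0.2 ] | d [ 0.0022  0.0003 -0.0133]
[0.49862874 0.10608476 0.01332476]
predicted scene bbox [296.05817172 150.25386636] [320.83948891 205.02245684] foot corners [[304.5, 189.0], [320.0, 194.1], [296.3, 199.6], [312.2, 205.0]]
```

View pics/s2.png

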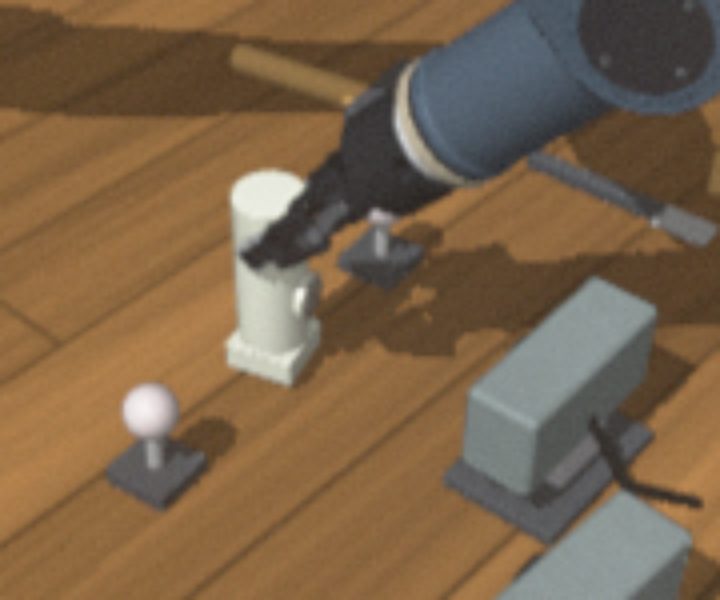

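The crop puts the foot's near corner at full-image (313,206), against a predicted (312,205), with the rosette facing the near scanner. I'll lower the last centimetre slowly.

```bash
python3 -m inch '.04 .02 -.04 0 0 0 .4; .035 0 .036 0 0 0 .4; .035 0 .036 0 0 0 .4; .035 0 .036 0 0 0 .4; .035 0 .036 0 0 0 .4; 0 0 0 0 0 0 .4'
python3 -m inch '.018 0 .018 0 0 0 .4; 0 0 0 0 0 0 .4'
```

```text
t: 12.15
eef_pos: [0.4943, 0.1039, 0.1086]
orientation: [[0.685, 0.292, -0.668], [0.211, -0.956, -0.202], [-0.698, -0.002, -0.717]]
wrist_force: [-0.1, -0.1, -4.8]
opening: 0.58
grasp_force: 116.0
t: 12.35
eef_pos: [0.4942, 0.1039, 0.1086]
orientation: [[0.685, 0.292, -0.668], [0.211, -0.956, -0.202], [-0.698, -0.002, -0.716]]
wrist_force: [-1.0, 0.1, 4.2]
opening: 0.573
grasp_force: 116.2
```

```bash
python3 -m inch '.018 0 .018 0 0 0 .4; 0 0 0 0 0 0 .4'
python3 -m inch '.018 0 .018 0 0 0 .4; 0 0 0 0 0 0 .4'
```

```text
t: 12.55
eef_pos: [0.4942, 0.1039, 0.1085]
orientation: [[0.685, 0.292, -0.668], [0.211, -0.956, -0.202], [-0.698, -0.002, -0.716]]
wrist_force: [0.3, 0.7, 12.2]
opening: 0.579
grasp_force: 117.1
t: 12.75
eef_pos: [0.4941, 0.104, 0.1084]
orientation: [[0.684, 0.292, -0.668], [0.21, -0.956, -0.202], [-0.698, -0.002, -0.716]]
wrist_force: [-0.4, 3.2, 20.9]
opening: 0.575
grasp_force: 117.5
```

```bash
python3 -m inch '-.035 0 -.036 0 0 0 .4; 0 0 0 0 0 0 .4; 0 0 0 0 0 0 .4; 0 0 0 0 0 0 .4' 20
python3 -c "
from h import *
R,p=pillar();print(R[:,2],p,MID); spot('top',['pillar'])"
```

```text
t: 13.15
eef_pos: [0.4944, 0.1039, 0.1085]
orientation: [[0.685, 0.292, -0.668], [0.211, -0.956, -0.202], [-0.698, -0.002, -0.717]]
wrist_force: [-1.1, 0.8, 8.5]
opening: 0.574
grasp_force: 115.5
[ 2.11150797e-03 -8.63371337e-04  9.99861562e-01] [0.50097723 0.10606587 0.00531595] [0.5011 0.1063 0.    ]
```

```bash
python3 -m inch '-.01 0 -.01 0 0 0 .4; 0 0 0 0 0 0 .58; 0 0 0 0 0 0 .6; 0 0 0 0 0 0 .63; 0 0 0 0 0 0 .66; 0 0 0 0 0 0 .7; 0 0 0 0 0 0 .8; 0 0 0 0 0 0 1; 0 0 0 0 0 0 1; 0 0 0 0 0 0 1; 0 0 0 0 0 0 1; 0 0 0 0 0 0 1' 20
python3 - <<'E'
from h import *
state()
cv2.imwrite("pics/w4.png",optics.read_camera("wrist"))
E
```

```text
t: 14.4
eef_pos: [0.4946, 0.1038, 0.1082]
orientation: [[0.685, 0.292, -0.667], [0.211, -0.956, -0.202], [-0.697, -0.002, -0.717]]
wrist_force: [0.8, 0.5, -0.0]
opening: 1.008
grasp_force: 0.0
14.4 [-0.28  0.91 -0.03  1.39  0.01  1.61 -1.59] [0.4946 0.1038 0.1082] 1.007782878371918 0.0 [ 0.8  0.5 -0. ]
```

View pics/w4.png

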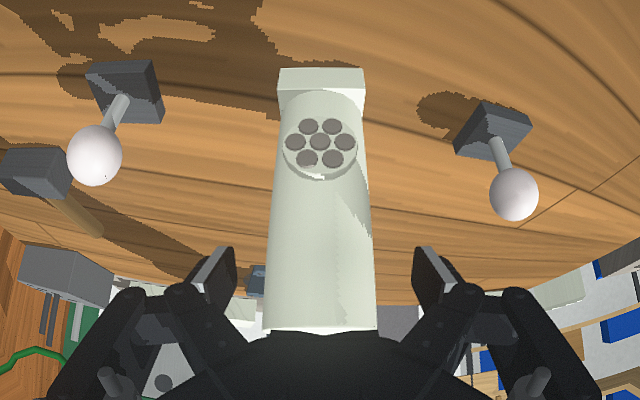

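The pillar stands free between the open pads, with the balls at (94,155) and (514,195). I'll retreat straight up and verify.

```bash
python3 -m inch '-.09 0 -.09 0 0 0 1; -.17 0 -.18 0 0 0 1; -.26 0 -.27 0 0 0 1; -.26 0 -.27 0 0 0 1; -.26 0 -.27 0 0 0 1; -.4 0 -.41 0 0 0 1; -.4 0 -.41 0 0 0 1; -.4 0 -.41 0 0 0 1; -.4 0 -.41 0 0 0 1; -.4 0 -.41 0 0 0 1; 0 0 0 0 0 0 1; 0 0 0 0 0 0 1'
python3 - <<'E'
from h import *
state();cis=[optics.camera_info(c) for c in("top","scene","wrist")];ims=[optics.read_camera(c) for c in("top","scene","wrist")]
for n,i in zip("tsw",ims):cv2.imwrite(f"pics/{n}5.png",i)
for n,p,q in(("L",(268,240),(335,160)),("R",(364,226),(278,213))):
    try: print(n,tri(cis[:2],[cv2.minEnclosingCircle(blob(im,c,130,12).astype(np.float32))[0] for im,c in zip(ims,(p,q))]))
    except Exception as e: print(n,e)
b=blob(ims[1],(308,180),115,35);print(b.min(0),b.max(0))
D=np.c_[np.cos(t),np.sin(t)];S=(b@D.T).max(0)
def f(v):
    d=np.array([np.cos(v[2]),np.sin(v[2]),0]);z=np.array([0,0,1.]);R=np.c_[np.cross(d,z),d,z]
    return (proj(cis[1],MODEL@R.T+[v[0],v[1],0])@D.T).max(0)-S
r=least_squares(f,[.501,.106,.29],loss="soft_l1");print(r.x,np.abs(r.fun).mean(),np.abs(r.fun).max())
cv2.imwrite("pics/wc.png",np.hstack([cv2.resize(ims[1][130:250,250:410],(400,300)),cv2.resize(ims[2],(400,300))]))
E
```

```text
t: 15.65
eef_pos: [0.4948, 0.1036, 0.2835]
orientation: [[0.687, 0.292, -0.666], [0.211, -0.956, -0.202], [-0.696, -0.002, -0.718]]
wrist_force: [0.5, 0.0, -0.0]
opening: 1.001
grasp_force: 0.0
15.65 [-0.29  0.74 -0.02  1.24  0.    1.93 -1.58] [0.4948 0.1036 0.2835] 1.0006532477153578 0.0 [ 0.5  0.  -0. ]
L [0.48286978 0.24592637 0.0659868 ]
R [ 0.52002638 -0.03279582  0.06664774]
[297. 155.] [319. 208.]
[0.49815729 0.10682442 0.37191261] 0.6631368065559055 2.831449901277722
```

View pics/wc.png

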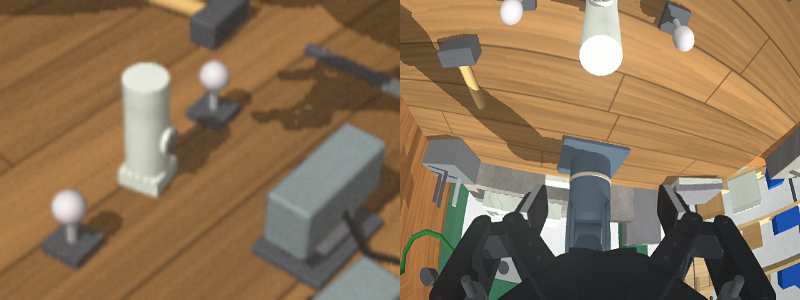

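The pillar stands within about 3 mm of the midpoint, the targets haven't moved, and the rosette points at the near scanner. Handing in.

```bash
python3 -c "
from workcell import workorder;print(workorder.sign_off())"
```

```text
the job is handed in; nothing more can be done
None
```

The job is handed in, with no verdict returned: the pillar stands upright, measured within about 3 mm of the midpoint between the targets, rosette facing the nearer scanner's lens, the targets unmoved and the gripper clear.

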